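Static check at the touch plate before board work

TASK

Take the static off before the boards are handled: with the fingertips press the wide round steel touch plate down lightly, past half of its travel, keep it down for about two seconds without pressing hard, then let it come up and draw the hand clear of it by at least a hand's breadth. Do not touch the other two push stations (the small round button and the long bar key), do not shift or lift any station, and leave everything else on the bench where it is.

Things in the scene. Friction and masses are not known exactly. Their poses are not given: they have to be found in the camera images.
- touch_station: a desk push station that carries the WIDE ROUND steel touch plate (disc 44 mm across; shut fingertips fit on it well). Housing 68 x 68 mm, 31 mm high, grey, weighted (about 0.8 kg), stands loose on rubber feet. Origin: centre of its underside, z up; the cap is on its centre axis, cap top 46 mm above the bench.
- touch_plate_top (a point): centre of the upper face of the wide round steel touch plate (44 mm disc); 46 mm above the bench when up. Moves with the plate. The stations and the transformer swap places from run to run. On the way from the start a tall backpack and a device stack (from about x = 0.52 on, y below 0.2) block a wide swing: come in over the bench's front edge, short of them.
- touch_plate (a joint): travel of the wide touch plate, m: 0 up, 0.008 pressed down on its stop. Sprung: starts to give at 1 N, needs about 3 N at 4 mm and 5 N at its stop; springs up by itself when let go.
- button_station: a desk push station with a SMALL ROUND steel button (18 mm across). Not to be touched. Housing 68 x 68 mm, 31 mm high, grey, weighted (about 0.8 kg), stands loose on rubber feet. Origin: centre of its underside, z up; the cap is on its centre axis, cap top 46 mm above the bench.
- small_button (a joint): travel of the small round button, m: 0 up, 0.008 down
- bar_station: a desk push station with a LONG NARROW steel bar key (14 x 46 mm, long along the station's y). Not to be touched. Housing 68 x 68 mm, 31 mm high, grey, weighted (about 0.8 kg), stands loose on rubber feet. Origin: centre of its underside, z up; the cap is on its centre axis, cap top 46 mm above the bench.
- bar_key (a joint): travel of the bar key, m: 0 up, 0.008 down
- transformer: small mains transformer, 38x56x36 mm, loose bystander, to be left alone. Origin: centre of its underside.
- heat_sink: finned aluminium heat sink, 36x50x22 mm, loose bystander, to be left alone. Origin: centre of its underside.
- flux_tin: round flat flux tin, 50 mm across, 20 mm high, loose bystander, to be left alone. Origin: centre of its underside.
- solder_spool: standing spool of solder wire, 54 mm across, 36 mm high, loose bystander, to be left alone. Origin: centre of its underside.
- bare_board: small green circuit board with parts on it, 50x70x20 mm, loose bystander, to be left alone. Origin: centre of its underside.
- motor_can: small metal motor can with a shaft, 38x24x15 mm, loose bystander, to be left alone. Origin: centre of its underside.
- speaker_driver: loudspeaker driver lying on its magnet, 78 mm across, 28 mm high, loose bystander, to be left alone. Origin: centre of its underside.

How it is judged:
By the outcome, as a careful person would: the job done as asked, in the order asked, and still so for the second after the job is handed in, with the robot touching nothing.
It also fails if it takes over 38 s, if anything falls off the work surface, if the arm or the gripper's body presses on something with over 40 N, if the wrist force passes 120 N, or if a joint passes its speed limit or range.

ROBOT

A 7-joint arm with a two-finger parallel gripper is mounted at the origin on a cart in front of the work surface, level with it; the furniture and walls round the work are solid. World frame = base frame: x ahead of the robot, y to its left, z up, the work surface at z = 0. Lengths are in mm, angles in rad, forces in N, time in s.
With the tool pointing down it reaches from about 400 to 875 mm from the base axis. Payload 4.4 kg.
Tool frame: the origin (TCP) lies between the finger pads, 19 mm behind the fingertips; this is the grasp point; z points along the fingers, y is the line along which they close (so a half turn about z gives the same grasp; the last joint's range is limited). The gripper opens to 85 mm and grips with 20 to 120 N. Pads are 22 mm wide; open, the fingers measure 114 mm over their backs; the gripper's body (76 mm by 85 mm) begins 54 mm behind the grasp point. The pads swing forward as they close: fully open they stand 13 mm farther back than shut.
Start: joints at [-1.18, 0.628, 0.038, 1.517, -0.027, 0.996, -0.02], TCP at [286.681, 583.379, 250.013] pointing down, gripper open.
Joint ranges: [-3.06, 3.06], [-0.37, 2.12], [-1.25, 1.32], [0.18, 2.47], [-1.1, 4.24], [0.23, 1.98], [-2.94, 2.94]. Speed limits (rad/s): [2.57, 2.57, 3.14, 3.14, 3.14, 3.14, 3.14].

INTERFACE

Orientations are given as [roll, pitch, yaw] about the fixed x, y, z axes, in that order (R = Rz(yaw) Ry(pitch) Rx(roll)).
In Python, from cell import ctrl gives the robot as it stands.
- The arm moves only by the tool send_rows, never from a script. Its argument "rows" is a list that holds one entry, the list of rows, each a list of 6 numbers: the shift along the tool's x, y, z in cm, then the turn, a rotation vector about the tool's x, y, z in rad. In form: [[[tx, ty, tz, wx, wy, wz], ...]]. A call has 1 to 10 rows; each row is the pose to reach, as a shift and turn from the pose commanded when the call began, along the tool's axes at that moment; what a row does not reach only later rows make up. A row lasts 1/10 s, in which the tool goes at most 50 mm and 8.59 degrees, less where a joint would pass 70% of its speed; a pose out of reach is approached as far as the arm can. A call with a gripper value outside its range is refused whole. "grip" is the closure in counts, from 0 (fully open) to 255 (shut), set as the call begins (left out, the last holds). The fingers move at their own pace and stop on an object; the grip force is fixed at half the most. Time passes only in rows, so rows that repeat a pose let the fingers close. It gives the time, the measured TCP pose, the force, the opening and the grip force at its end, in the units of the state.
- ctrl.read_state(): the state, without advancing time (a new reading comes with each control period).
- ctrl.get_image(name): name is "side" or "top" or "wrist"; returns a dict with "pixels" (384x512x3 uint8, red, green, blue), "fx", "fy", "cx", "cy" (pixels), "D" ([k1, k2, p1, p2, k3] as OpenCV has them; the pictures are not rectified), "extrinsics" (4x4, takes a point from camera to world coordinates); the wrist camera has in their place "mount" (4x4, takes a point from camera to tool coordinates, whose origin is the TCP and whose axes are the flange's). Camera axes: x right, y up, looking along -z (the intrinsics and any distortion apply to the point x, -y, -z); pixel columns grow to the right and rows downward; lengths in mm; the calibration is good to about 2 mm. A picture is of the moment at which its call begins: read the wrist's pose just before it. There is no depth.
- ctrl.finish_job(): hands the job in; it is judged then, once.
The state is a dict: "clock": time; "qpos": joint angles; "qd": joint speeds; "tau": joint torques, N m; "eef_pos": TCP position; "tool_rot": TCP orientation; "force": force on the tool from outside, world axes, zero at the start; "torque": the same for the moment, N m; "width": finger opening in mm; "gripper_force": force on a finger pad.
Only numpy, scipy, OpenCV 4.12 (cv2) and the standard library are available. Lean on these libraries where they do the work, as an engineer would, in place of code of your own. Each camera call takes 0.05 s, during which the arm holds its last target. There are 200 camera calls.

## Working session

There is one attempt and no reset: what is moved stays moved. The work goes in short steps, Python scripts to look and compute and a tool call to move; the robot and the scene stay as the last step left them, time stands still between calls to the robot, and variables do not carry over. Pictures are saved under pics/ and viewed, at most 10 in all, crops included, and the job is handed in when it is done.

Besides the shell and the picture viewer there is one more tool, called after "Call:" by a JSON object that holds its "fn" and its "kwargs". send_rows: Moves the arm, as the interface text tells. Its arguments: {"type":"object","properties":{"rows":{"type":"array","items":{"type":"array","items":{"type":"array","items":{"type":"number"}}}},"grip":{"type":"number"}},"required":["rows"]}

```bash
mkdir -p pics
python3 - <<'E'
from cell import ctrl
import cv2
s=ctrl.read_state();print(s)
for n in("top","side"):
    i=ctrl.get_image(n);cv2.imwrite(f"pics/{n}0.png",i["pixels"][:,:,::-1])
    print(n,i["fx"],i["fy"],i["cx"],i["cy"],i["D"],i["extrinsics"])
E
```

```text
{'clock': 0.0, 'qpos': array([-1.17977573,  0.62935183,  0.03842224,  1.51835742, -0.02699936,
        0.99628464, -0.01998672]), 'qd': array([ 0.00047221,  0.00102146, -0.00034444, -0.00043734,  0.00126994,
       -0.00089728, -0.00137004]), 'tau': array([ 8.17827149e-04, -5.63409483e+01,  1.22654133e+00, -1.93439180e+01,
        1.10016941e-02,  1.06204598e-02,  1.05047772e-05]), 'eef_pos': array([286.4203534 , 582.84586425, 249.08837489]), 'tool_rot': array([-3.13970884e+00,  1.38212015e-05,  2.68480188e+00]), 'force': array([-0.67884273,  0.35186203, -0.67881754]), 'torque': array([ 0.00564884,  0.02945258, -0.03745873]), 'gripper_force': 0.0, 'width': 85.44370293591157}
top 381.2134213018906 381.2134213018906 255.23742692774653 184.9666682126244 [0.03926282 0.         0.         0.         0.        ] [[-1.36606753e-02  9.94505953e-01 -1.03784851e-01  3.86996485e+02]
 [-9.99902099e-01 -1.32723459e-02  4.43138734e-03  2.04371225e+02]
 [ 3.02957265e-03  1.03835226e-01  9.94589899e-01  1.04503711e+03]
 [ 0.00000000e+00  0.00000000e+00  0.00000000e+00  1.00000000e+00]]
side 475.12120116482345 475.12120116482345 257.099887015705 192.55785355142058 [-0.04721186  0.          0.          0.          0.        ] [[ 9.68690422e-01  1.51140558e-01 -1.96965474e-01  2.68286530e+02]
 [-2.47542673e-01  5.27223169e-01 -8.12870442e-01 -7.47519594e+02]
 [-1.90129306e-02  8.36177171e-01  5.48129772e-01  6.85513429e+02]
 [ 0.00000000e+00  0.00000000e+00  0.00000000e+00  1.00000000e+00]]
```

View pics/top0.png

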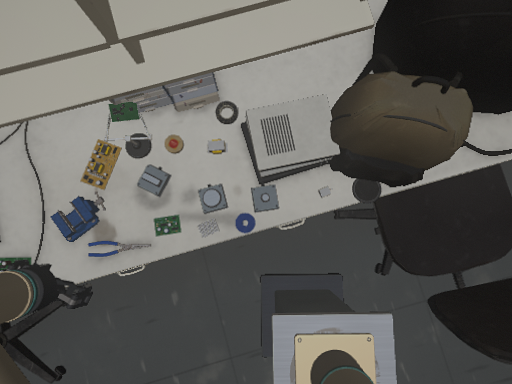

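View pics/side0.png

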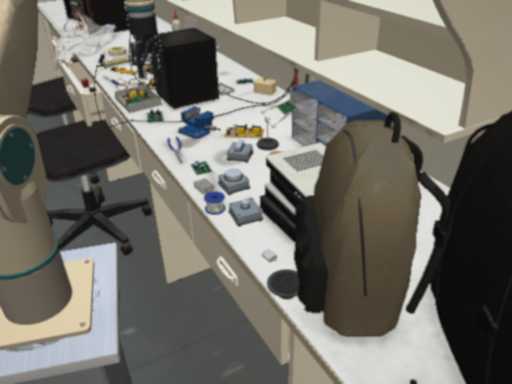

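The top view shows the wide plate station at about (212,198). The small button is at about (264,198) and the bar at about (154,180). The side view has the wide plate at about (233,175). Next I'll turn these into positions and cross-check the two views.

```bash
cat > h.py <<'E'
import numpy as np, cv2
from scipy.spatial.transform import Rotation as Ro
from cell import ctrl
def hit(im,uv,z,E=None):
    E=im["extrinsics"] if E is None else E
    K=np.array([[im["fx"],0,im["cx"]],[0,im["fy"],im["cy"]],[0,0,1]])
    p=cv2.undistortPoints(np.array([[uv]],float),K,np.array(im["D"],float))[0,0]
    d=E[:3,:3]@np.array([p[0],-p[1],-1]);o=E[:3,3]
    return o+d*(z-o[2])/d[2]
def tool():
    s=ctrl.read_state();T=np.eye(4);T[:3,:3]=Ro.from_euler("xyz",s["tool_rot"]).as_matrix();T[:3,3]=s["eef_pos"];return s,T
E
python3 - <<'E'
from h import *
t=ctrl.get_image("top");s=ctrl.get_image("side")
for uv,z in(((212,198),46),((264,198),46),((154,180),46),((245,222),36)):print("top",uv,hit(t,uv,z).round(1))
for uv in((233,174),(245,207),(239,150)):print("side",uv,hit(s,uv,46).round(1))
c=np.vstack([cv2.resize(t["pixels"][140:250,120:290],None,fx=4,fy=4,interpolation=2)]);cv2.imwrite("pics/c.png",c[:,:,::-1])
st,T=tool();print(T.round(3))
E
```

```text
top (212, 198) [458.4 313.8  46. ]
top (264, 198) [456.5 177.4  46. ]
top (154, 180) [507.9 465.9  46. ]
top (245, 222) [394.6 228.2  36. ]
side (233, 174) [459.4 304.1  46. ]
side (245, 207) [455.4 148.8  46. ]
side (239, 150) [503.2 429.5  46. ]
[[-8.97000e-01  4.41000e-01 -0.00000e+00  2.86523e+02]
 [ 4.41000e-01  8.97000e-01 -1.00000e-03  5.83056e+02]
 [-0.00000e+00 -1.00000e-03 -1.00000e+00  2.49441e+02]
 [ 0.00000e+00  0.00000e+00  0.00000e+00  1.00000e+00]]
```

View pics/c.png

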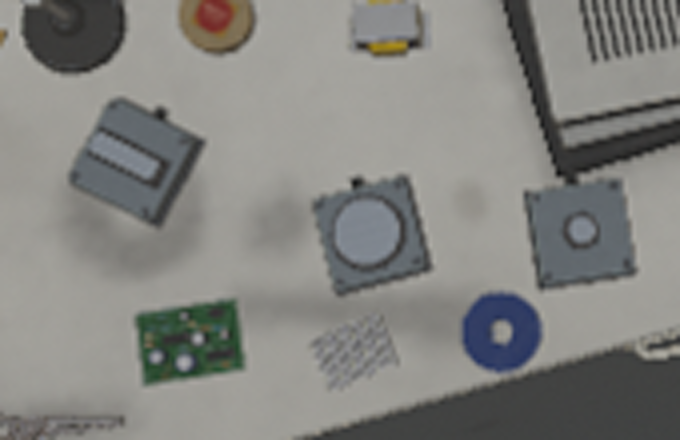

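Call:
{"fn": "send_rows", "kwargs": {"rows": [[[-2.7, -1.6, 0, 0, 0, 0], [-5.5, -3.3, 0, 0, 0, 0], [-8.2, -5, 0, 0, 0, 0], [-11, -6.6, 0, 0, 0, 0], [-13.7, -8.3, 0.5, 0, 0, 0], [-16.4, -10, 1.5, 0, 0, 0], [-19.1, -11.6, 3, 0, 0, 0], [-22, -13.3, 5, 0, 0, 0], [-24.7, -15, 7, 0, 0, 0], [-27.2, -16.5, 8, 0, 0, 0]]], "grip": 255}}

```text
clock: 1.2
eef_pos: [457.9, 313.2, 168.4]
tool_rot: [-3.139, -0.001, 2.684]
force: [-0.5, 0.3, -0.4]
width: 0.1
gripper_force: 0.0
```

Call:
{"fn": "send_rows", "kwargs": {"rows": [[[0, 0, 0, 0, 0, 0], [0, 0, 0, 0, 0, 0], [0, 0, 0, 0, 0, 0]]]}}

```text
clock: 1.5
eef_pos: [457.5, 316.7, 170.3]
tool_rot: [3.14, -0.001, 2.686]
force: [-0.8, 0.2, -0.2]
width: 0.1
gripper_force: 0.0
```

Run:
```python
from h import *
s,T=tool();w=ctrl.get_image("wrist");print(s["clock"],s["force"],s["width"],T.round(3));print(w["mount"].round(3),w["fx"],w["D"])
cv2.imwrite("pics/w.png",w["pixels"][:,:,::-1])
E=T@w["mount"];
for uv in((256,192),(256,300),(100,192)):print(hit(w,uv,46,E))
# predicted pixel of top-view estimate
p=np.linalg.inv(E)@[458.4,313.8,46,1];print(w["cx"]+w["fx"]*p[0]/-p[2],w["cy"]-w["fy"]*p[1]/-p[2])
```

```text
1.5 [-0.76734514  0.1795132  -0.17575838] 0.10303607155206145 [[-8.98000e-01  4.40000e-01 -0.00000e+00  4.57530e+02]
 [ 4.40000e-01  8.98000e-01  1.00000e-03  3.16689e+02]
 [ 1.00000e-03  1.00000e-03 -1.00000e+00  1.70304e+02]
 [ 0.00000e+00  0.00000e+00  0.00000e+00  1.00000e+00]]
[[-1.00000e-03  9.65000e-01  2.63000e-01  6.63350e+01]
 [ 1.00000e+00  1.00000e-03  0.00000e+00  3.07000e-01]
 [ 0.00000e+00  2.63000e-01 -9.65000e-01 -1.25001e+02]
 [ 0.00000e+00  0.00000e+00  0.00000e+00  1.00000e+00]] 311.0732336629003 [-0.06545297  0.          0.          0.          0.        ]
[458.3359715  311.25580727  46.        ]
[551.42265316 264.95464743  46.        ]
[400.07573279 192.54168733  46.        ]
258.77575260840996 190.76668603864394
```

View pics/w.png

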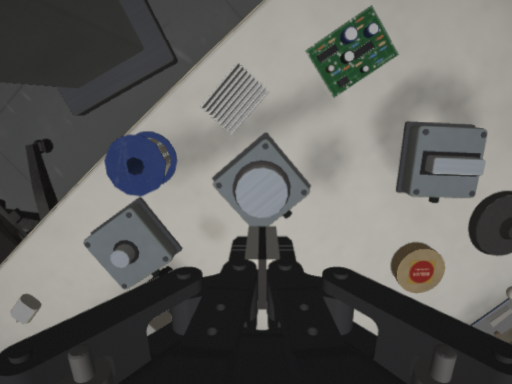

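The wrist view shows the plate centred at (262,190), which is about (459,317). The top view gave (458,314), so they agree within 3 mm. The other stations are well clear, so I'm descending.

Call:
{"fn": "send_rows", "kwargs": {"rows": [[[-0.1, -0.1, 1.5, 0, 0, 0], [-0.1, -0.1, 3.5, 0, 0, 0], [-0.1, -0.1, 5.5, 0, 0, 0], [-0.1, -0.1, 7, 0, 0, 0], [-0.1, -0.1, 8, 0, 0, 0], [-0.1, -0.1, 8.7, 0, 0, 0], [-0.1, -0.1, 9.2, 0, 0, 0], [-0.1, -0.1, 9.4, 0, 0, 0], [-0.1, -0.1, 9.4, 0, 0, 0], [-0.1, -0.1, 9.4, 0, 0, 0]]]}}

```text
clock: 2.55
eef_pos: [458.8, 314.2, 76.5]
tool_rot: [3.141, 0.0, 2.685]
force: [0.2, -0.1, 0.2]
width: 0.3
gripper_force: 0.0
```

Call:
{"fn": "send_rows", "kwargs": {"rows": [[[0, 0, 0.3, 0, 0, 0], [0, 0, 0.6, 0, 0, 0], [0, 0, 0.8, 0, 0, 0], [0, 0, 1, 0, 0, 0], [0, 0, 1, 0, 0, 0]]]}}

```text
clock: 3.05
eef_pos: [458.3, 313.8, 65.6]
tool_rot: [-3.141, -0.0, 2.685]
force: [-0.2, 0.2, -0.9]
width: 0.2
gripper_force: 0.0
```

Call:
{"fn": "send_rows", "kwargs": {"rows": [[[0, 0, 0.1, 0, 0, 0], [0, 0, 0.2, 0, 0, 0], [0, 0, 0.2, 0, 0, 0]]]}}

```text
clock: 3.35
eef_pos: [458.5, 314.0, 64.0]
tool_rot: [3.141, 0.0, 2.685]
force: [0.1, 0.1, 1.5]
width: 0.0
gripper_force: 0.6
```

Call:
{"fn": "send_rows", "kwargs": {"rows": [[[0, 0, 0.1, 0, 0, 0], [0, 0, 0.2, 0, 0, 0], [0, 0, 0.3, 0, 0, 0], [0, 0, 0.4, 0, 0, 0], [0, 0, 0.4, 0, 0, 0]]]}}

```text
clock: 3.85
eef_pos: [458.5, 314.0, 60.0]
tool_rot: [3.141, 0.0, 2.685]
force: [-0.9, 0.3, 2.6]
width: 0.3
gripper_force: 1.6
```

Call:
{"fn": "send_rows", "kwargs": {"rows": [[[0, 0, 0.1, 0, 0, 0], [0, 0, 0.1, 0, 0, 0], [0, 0, 0.1, 0, 0, 0]]]}}

```text
clock: 4.15
eef_pos: [458.5, 314.0, 59.1]
tool_rot: [3.141, 0.0, 2.685]
force: [-1.0, 0.4, 2.6]
width: -0.1
gripper_force: 1.8
```

Run:
```python
from h import *
im=[]
for k in range(4):
    w=ctrl.get_image("wrist");s=ctrl.read_state();print(s["clock"],s["force"].round(1),s["eef_pos"].round(1))
cv2.imwrite("pics/w2.png",cv2.resize(w["pixels"][120:320,150:380],None,fx=3,fy=3)[:,:,::-1])
```

```text
4.2 [-0.5 -0.2  4. ] [458.5 314.   59.1]
4.25 [-0.6  1.2  3.8] [458.5 314.1  59.1]
4.3 [-0.9  0.8  3.6] [458.5 314.   59.1]
4.35 [ 0.2 -0.3  2.8] [458.6 314.   59.1]
```

View pics/w2.png

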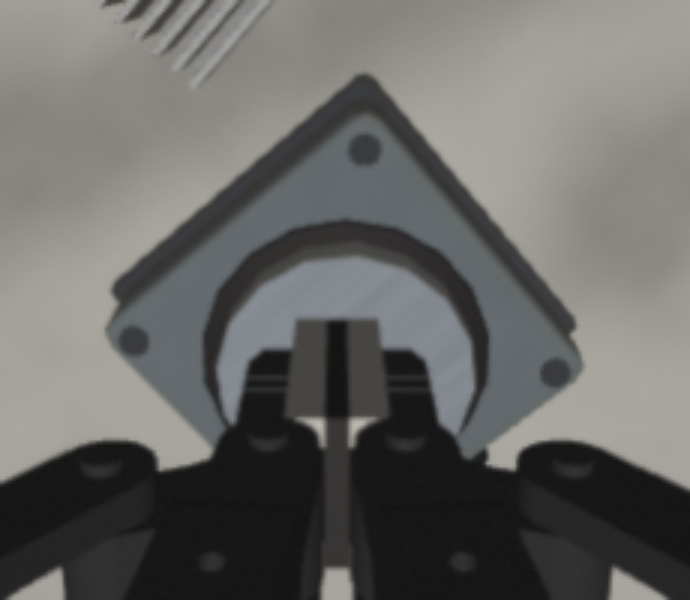

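The crop shows the fingertips centred on the plate, which is pushed into its collar. The force is about 3.5 N and the travel about 5–6 mm. I'll hold it there.

Call:
{"fn": "send_rows", "kwargs": {"rows": [[[0, 0, 0.02, 0, 0, 0], [0, 0, 0.02, 0, 0, 0], [0, 0, 0.02, 0, 0, 0], [0, 0, 0.02, 0, 0, 0], [0, 0, 0.02, 0, 0, 0], [0, 0, 0.02, 0, 0, 0], [0, 0, 0.02, 0, 0, 0], [0, 0, 0.02, 0, 0, 0], [0, 0, 0.02, 0, 0, 0], [0, 0, 0.02, 0, 0, 0]]]}}

```text
clock: 5.35
eef_pos: [458.5, 314.1, 58.8]
tool_rot: [3.141, 0.0, 2.685]
force: [0.2, -0.8, 3.3]
width: -0.3
gripper_force: 1.9
```

Call:
{"fn": "send_rows", "kwargs": {"rows": [[[0, 0, 0, 0, 0, 0], [0, 0, 0, 0, 0, 0], [0, 0, 0, 0, 0, 0], [0, 0, 0, 0, 0, 0], [0, 0, 0, 0, 0, 0], [0, 0, 0, 0, 0, 0], [0, 0, 0, 0, 0, 0], [0, 0, 0, 0, 0, 0]]]}}

```text
clock: 6.15
eef_pos: [458.5, 314.0, 58.8]
tool_rot: [3.141, 0.0, 2.685]
force: [0.6, 0.3, 3.3]
width: -0.0
gripper_force: 1.9
```

Call:
{"fn": "send_rows", "kwargs": {"rows": [[[0, 0, -0.5, 0, 0, 0], [0, 0, -1.2, 0, 0, 0], [0, 0, -2.2, 0, 0, 0], [0, 0, -4, 0, 0, 0], [0, 0, -6, 0, 0, 0], [0, 0, -8.5, 0, 0, 0], [0, 0, -11, 0, 0, 0], [0, 0, -13.5, 0, 0, 0], [0, 0, -15.5, 0, 0, 0], [0, 0, -17, 0, 0, 0]]]}}

```text
clock: 7.15
eef_pos: [458.4, 313.9, 230.9]
tool_rot: [3.14, 0.001, 2.685]
force: [-0.1, 0.5, -0.5]
width: 0.3
gripper_force: 0.0
```

Call:
{"fn": "send_rows", "kwargs": {"rows": [[[0, 0, 0, 0, 0, 0], [0, 0, 0, 0, 0, 0], [0, 0, 0, 0, 0, 0], [0, 0, 0, 0, 0, 0], [0, 0, 0, 0, 0, 0]]]}}

```text
clock: 7.65
eef_pos: [458.1, 313.7, 228.0]
tool_rot: [-3.14, -0.001, 2.685]
force: [-0.3, 0.0, -0.1]
width: -0.2
gripper_force: 0.0
```

Run:
```python
from h import *
w=ctrl.get_image("wrist");s,T=tool();print(s["clock"],s["force"].round(1),s["eef_pos"].round(1))
cv2.imwrite("pics/w3.png",w["pixels"][:,:,::-1])
```

```text
7.7 [-0.5  0.1 -0.2] [458.2 313.8 228.2]
```

View pics/w3.png

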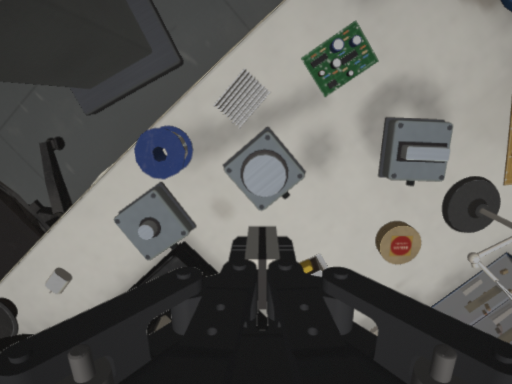

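The plate is back up at (265,173), nothing has moved, and the hand is about 160 mm above it.

```bash
python3 -c "
from cell import ctrl
print(ctrl.finish_job())"
```

```text
the job is handed in; nothing more can be done
None
```

I pressed the wide touch plate about 5–6 mm of its 8 mm travel at about 3.5 N, held it for about two seconds and let it spring up. I then drew the hand about 160 mm clear, saw nothing else moved in the wrist picture, and handed the job in at about 8 s on the robot's clock (no verdict was returned).

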